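# Open the canister and pack the red figure

## Task

Lift the lid off the wooden canister by its knob, keeping it level, and set it down (not dropped) knob up on the cork mat, fully on it. Then pluck the red figure from the drying tray and stand it upright on the floor of the open canister beside the two blue ones, again without dropping it. Leave the lid off so the paint can air, leave the green and yellow figures in their pockets, keep the blue ones standing, and do not shift the canister or knock the glue bottle, toy truck and paint tins.

Things in the scene. Friction and masses are not known exactly. Their poses are not given: they have to be found in the camera images.
- canister: open round canister of light wood with painted red and green diamonds, loose, 0.9 kg: outside 154 mm across, 94 mm high, wall 5 mm (inside 144 mm across), floor 6 mm thick. Covered by the lid at the start. Origin: centre of its underside; z up; turned by any angle. It stands in one of three areas (left, middle, right of the bench), swapped with the tray and the mat
- lid: loose round wooden lid of the canister, 0.18 to 0.35 kg: green disc 160 mm across and 8 mm thick, under it a pale plug 136 mm across and 6 mm deep that drops into the canister's mouth, on top a red knob. Origin: centre of the plug's flat underside, z up: plug z = 0 to 6 mm, disc 6 to 14, thin neck 18 mm across 14 to 25, knob 30 mm across 25 to 51
- lid_knob (a point): centre of the lid's red round knob (30 mm across, 26 mm high), 38 mm above the lid's origin and 24 mm above the top of its disc
- tray: drying tray, fixed: plywood block 80 x 196 x 22 mm (x, y, z) with three round pockets 43 mm across and 14 mm deep in a row along its y axis at y = -62, 0, 62 mm (pocket floors 8 mm up). Origin: centre of its underside
- mat: flat cork mat, fixed, 220 x 190 x 4 mm (x, y, z). Origin: centre of its underside
- red_figure: upright wooden toy figure, 79 mm high, 50 g: red cylinder body 36 mm across and 52 mm high, wooden ball head 27 mm across, red hat (brim 32 mm across at z = 68 to 71 mm). Origin: centre of its flat foot; z up. At the start it stands in one of the three pockets of the tray; which one varies. This is the one to pack
- green_figure: upright wooden toy figure, 79 mm high, 50 g: green cylinder body 36 mm across and 52 mm high, wooden ball head 27 mm across, green hat (brim 32 mm across at z = 68 to 71 mm). Origin: centre of its flat foot; z up. At the start it stands in one of the three pockets of the tray; which one varies. Stays there
- yellow_figure: upright wooden toy figure, 79 mm high, 50 g: yellow cylinder body 36 mm across and 52 mm high, wooden ball head 27 mm across, yellow hat (brim 32 mm across at z = 68 to 71 mm). Origin: centre of its flat foot; z up. At the start it stands in one of the three pockets of the tray; which one varies. Stays there
- blue_figure_a: upright wooden toy figure, 79 mm high, 50 g: blue cylinder body 36 mm across and 52 mm high, wooden ball head 27 mm across, blue hat (brim 32 mm across at z = 68 to 71 mm). Origin: centre of its flat foot; z up. Stands inside the canister, about 36 mm from its axis and 62 mm from the other blue figure, so that the far side of the floor is free; hidden until the lid is off
- blue_figure_b: upright wooden toy figure, 79 mm high, 50 g: blue cylinder body 36 mm across and 52 mm high, wooden ball head 27 mm across, blue hat (brim 32 mm across at z = 68 to 71 mm). Origin: centre of its flat foot; z up. The second figure inside the canister
- glue_bottle: white glue bottle with a red band, 60 mm across and 185 mm high with a pointed nozzle, standing at the far side of the bench, left or right. Origin: centre of its underside. Bystander
- toy_truck: wooden toy truck 130 x 72 x 84 mm (x, y, z) on four dark wheels. Origin: centre at bench level; x along its length. Far side of the bench, across from the bottle. Bystander
- green_tin: closed paint tin with a green band and lid, 69 mm across, 64 mm high, near the robot, left or right. Origin: centre of its underside. Bystander
- white_tin: closed paint tin with a white band and lid, 69 mm across, 64 mm high, near the robot, across from the green tin. Origin: centre of its underside. Bystander
There are look-alikes about, which are no part of the job. Of the things that look like the red_figure, the smaller one is meant. Of the things that look like the lid, the smaller one is meant.

How it is judged:
By the outcome, as a careful person would: the job done as asked, in the order asked, and still so for the second after the job is handed in, with the robot touching nothing.
It also fails if it takes over 70 s, if anything falls off the work surface, if the arm or the gripper's body presses on something with over 40 N, if the wrist force passes 120 N, or if a joint passes its speed limit or range.

## Robot

A 7-joint arm with a two-finger parallel gripper is mounted at the origin on the work surface. World frame = base frame: x ahead of the robot, y to its left, z up, the work surface at z = 0. Lengths are in m, angles in rad, forces in N, time in s.
With the tool pointing down it reaches from about 0.35 to 0.9 m from the base axis. Payload 19.9 kg.
Tool frame: the origin (TCP) lies between the finger pads; the fingertips stand 19 mm ahead of it and the grasp point (between the pads) is the TCP; z points along the fingers, y is the line along which they close (so a half turn about z gives the same grasp; the last joint's range is limited). The gripper opens to 94 mm and grips with 3 to 60 N. Pads are 16 mm wide; open, the fingers measure 119 mm over their backs; the gripper's body (75 mm by 177 mm) begins 78 mm behind the grasp point.
Start: joints at [1.304, 0.417, -0.01, 1.614, 0.005, 1.111, -0.053], TCP at [0.14, -0.609, 0.224] pointing down, gripper open.
Joint ranges: [-2.81, 2.81], [-0.39, 2.02], [-1.27, 1.25], [0.06, 2.57], [-1.19, 4.33], [0.19, 2], [-2.82, 2.82]. Speed limits (rad/s): [1.89, 1.89, 2.39, 2.39, 3.01, 3.01, 3.01].

## Interface

Orientations are given as a 3x3 rotation matrix whose columns are the frame's x, y, z axes.
In Python, from rig import robot gives the robot as it stands. Calls block until the motion is done:
- robot.move_ptp(position, orientation): joint-space move of the TCP to a pose.
- robot.move_linear(position, velocity=0.15, frame=None, threshold=None): straight line of the TCP; frame=None keeps the orientation; velocity is the mean speed in m/s. With threshold (N) it stops when the force on the tool has changed by that much, and returns True; else False.
- robot.goto_joints(angles): joint-space move.
- robot.gripper_to(opening): finger opening in m; the grip force is fixed at half the most; returns when the fingers have stopped.
- robot.pause(seconds).
- robot.ik(position, orientation): joint angles nearest the present ones, or None.
- robot.get_state(): the state.
- robot.grab_frame(name): name is "scene" or "top" or "wrist"; returns the picture (400x640x3 uint8, red, green, blue); there is no depth.
- robot.camera_info(name): a dict with "fx", "fy", "cx", "cy" (pixels), "rvec" (rotation vector, rad) and "tvec" (3), from world to camera coordinates, as OpenCV has them. Camera axes: x right, y down, z forward; pixel columns grow to the right and rows downward; lengths in m; the calibration is good to about 2 mm. A picture is of the moment at which its call begins: read the wrist's pose just before it. camera_info takes no time and is no camera call; for the wrist camera it gives the pose at the moment of the call.
A pose or a line that the arm cannot do raises robot.PlanningError and nothing moves.
- robot.sign_off(): hands the job in; it is judged then, once.
The state is a dict: "time": time; "qpos": joint angles; "joint_vel": joint speeds; "effort": joint torques, N m; "ee_pos": TCP position; "tool_rot": TCP orientation; "force": force on the tool from outside, world axes, zero at the start; "moment": the same for the moment, N m; "opening": finger opening in m; "grasp_force": force on a finger pad.
Only numpy, scipy, OpenCV 4.12 (cv2) and the standard library are available. Lean on these libraries where they do the work, as an engineer would, in place of code of your own. Each camera call takes 0.05 s, during which the arm holds its last target. There are 200 camera calls.

## Working session

There is one attempt and no reset: what is moved stays moved. The work goes in short steps, each a Python script; the robot and the scene stay as the last script left them, time stands still between calls to the robot, and variables do not carry over. Pictures are saved under pics/ and viewed, at most 10 in all, crops included, and the job is handed in when it is done.

```bash
mkdir -p pics; ls
python3 - <<'E'
from rig import robot
import cv2
for n in ("scene","top"):
    im=robot.grab_frame(n); cv2.imwrite(f"pics/{n}0.png",im[...,::-1]); print(n,robot.camera_info(n))
s=robot.get_state();print(s["time"],s["tool_rot"],s["opening"])
E
```

```text
pics
scene {'fx': 428.2968744203733, 'fy': 428.2968744203733, 'cx': 314.16363213323575, 'cy': 200.2082391904022, 'rvec': array([ 1.79805191,  1.83176233, -0.68807198]), 'tvec': array([-0.0037891 , -0.28162998,  1.3899752 ])}
top {'fx': 487.92926128789424, 'fy': 487.92926128789424, 'cx': 307.9134996401853, 'cy': 194.78592930517036, 'rvec': array([ 2.14365612, -2.10517929,  0.16939644]), 'tvec': array([0.00668071, 0.4964676 , 1.49818309])}
0.1 [[ 9.74617527e-01  2.23876281e-01 -2.95255206e-04]
 [ 2.23876468e-01 -9.74616978e-01  1.03627029e-03]
 [-5.57643973e-05 -1.07606788e-03 -9.99999419e-01]] 0.09383126778694093
```

View pics/scene0.png

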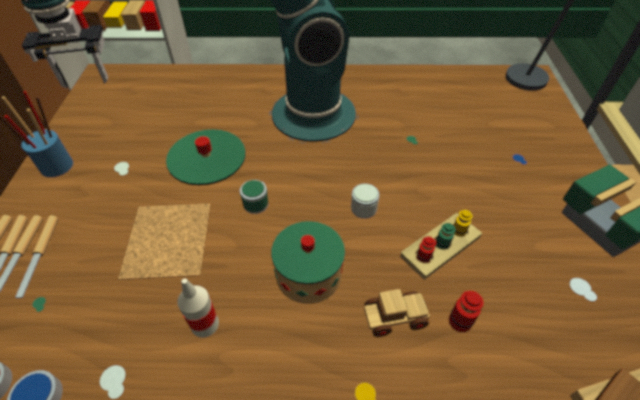

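View pics/top0.png

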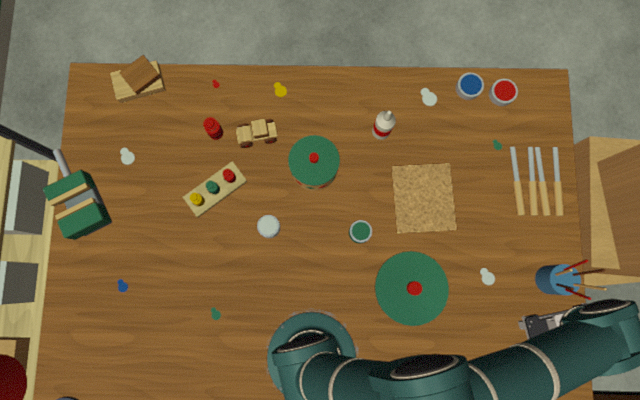

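The top view shows the canister with the wanted lid in the middle (knob at 314,158). The red figure is in the right-hand pocket of the tray (229,175) and the mat is at (424,198). The look-alikes are the big lid at (413,288) and the big red figure at (212,128).

```bash
cat > h.py <<'E'
import numpy as np, cv2
from rig import robot
def cast(info,px,z):
    px=np.atleast_2d(px).astype(float)
    R,_=cv2.Rodrigues(info["rvec"]); c=-R.T@info["tvec"]
    d=np.c_[(px[:,0]-info["cx"])/info["fx"],(px[:,1]-info["cy"])/info["fy"],np.ones(len(px))]@R
    return c+d*((z-c[2])/d[:,2])[:,None]
def mask(im,col):
    h,s,v=cv2.split(cv2.cvtColor(im,cv2.COLOR_RGB2HSV)); h=h.astype(int)
    return {"red":((h<7)|(h>172))&(s>150)&(v>90),"green":(h>60)&(h<95)&(s>90)&(v>35),
            "blue":(h>98)&(h<128)&(s>110)&(v>40),"yellow":(h>22)&(h<32)&(s>180)&(v>130)}[col].astype(np.uint8)
def blob(m,near,rad=40):
    "largest contour whose centre is within rad px of near"
    cs,_=cv2.findContours(m,cv2.RETR_EXTERNAL,cv2.CHAIN_APPROX_NONE)
    cs=[c for c in cs if np.linalg.norm(c[:,0].mean(0)-near)<rad and len(c)>4]
    return max(cs,key=cv2.contourArea)[:,0]
def circ(P):
    A=np.c_[2*P[:,:2],np.ones(len(P))]; s=np.linalg.lstsq(A,(P[:,:2]**2).sum(1),rcond=None)[0]
    return s[:2],np.sqrt(s[2]+s[0]**2+s[1]**2)
def down(a):
    "tool down, closing line (y) at world angle a"
    y=np.array([np.cos(a),np.sin(a),0]); z=np.array([0,0,-1.]); return np.c_[np.cross(y,z),y,z]
E
python3 - <<'E'
from h import *
pt={"top":dict(lid=(314,160),knob=(314,158),red=(229,175),tray=(214,189),mat=(424,198)),
    "scene":dict(lid=(308,252),knob=(308,243),red=(427,246),tray=(441,244),mat=(167,240))}
for n in pt:
    im=cv2.imread(f"pics/{n}0.png")[...,::-1].copy(); I=robot.camera_info(n); p=pt[n]
    c=blob(mask(im,"green"),p["lid"]); print(n,"lid",circ(cast(I,cv2.convexHull(c)[:,0],.102)))
    for k,z in(("knob",.126),("red",.070)):
        c=blob(mask(im,"red"),p[k],12); x,y,w,h=cv2.boundingRect(c); print(k,(x,y,w,h),cast(I,c.mean(0),z)[0])
    hsv=cv2.cvtColor(im,cv2.COLOR_RGB2HSV)
    print("trayHSV",hsv[185,205] if n=="top" else hsv[250,412],"mat",hsv[p["mat"][1],p["mat"][0]],"table",hsv[240,300] if n=="top" else hsv[180,430])
E
```

```text
top lid (array([ 0.59543193, -0.00076872]), np.float64(0.07736724896622883))
knob (309, 153, 10, 10) [ 5.97183197e-01 -5.18902835e-04  1.26000000e-01]
red (223, 169, 11, 13) [0.55158906 0.26740543 0.07      ]
trayHSV [ 32  85 138] mat [ 18 123 159] table [ 17 150 134]
scene lid (array([0.60166609, 0.00376372]), np.float64(0.07745212311263616))
knob (301, 235, 13, 12) [0.59326498 0.00401634 0.126     ]
red (419, 237, 17, 17) [0.56124964 0.27252951 0.07      ]
trayHSV [ 24 109 194] mat [ 17 137 192] table [ 16 164 143]
```

Run:
```python
from h import *
im=cv2.imread("pics/top0.png")[...,::-1].copy(); I=robot.camera_info("top")
g=cv2.cvtColor(im,cv2.COLOR_RGB2HSV)
for n,(p,z) in dict(tray=((214,189),.022),mat=((424,198),.004)).items():
    m=np.zeros(im.shape[:2],np.uint8); m[p[1]-45:p[1]+45,p[0]-45:p[0]+45]=(g[p[1]-45:p[1]+45,p[0]-45:p[0]+45,2]>150)
    m=cv2.morphologyEx(m,cv2.MORPH_CLOSE,np.ones((5,5)))
    c=blob(m,p,25); P=cast(I,c,z)[:,:2].astype(np.float32)
    (x,y),wh,a=cv2.minAreaRect(P*1000); print(n,x,y,wh,a)
for col,p in(("yellow",(195,199)),("green",(212,187)),("red",(229,175))):
    c=blob(mask(im,col),p,12); print(col,c.mean(0),len(c),cast(I,c.mean(0),.075)[0])
```

```text
tray 516.6941528320312 318.5771484375 (80.97252655029297, 198.04928588867188) 37.99425506591797
mat 500.34710693359375 -356.6844787597656 (220.50071716308594, 191.65980529785156) 4.1066508293151855
yellow [195.32258065 198.03225806] 31 [0.47455709 0.36376977 0.075     ]
green [212.         186.56666667] 30 [0.51156836 0.31389801 0.075     ]
red [227.8        174.56666667] 30 [0.55051398 0.26648097 0.075     ]
```

Run:
```python
from h import *
robot.move_linear([.14,-.609,.30])
robot.move_ptp([.596,.001,.26],down(-np.pi/2))
I=robot.camera_info("wrist"); im=robot.grab_frame("wrist"); cv2.imwrite("pics/w1.png",im[...,::-1])
R,_=cv2.Rodrigues(I["rvec"]);print(-R.T@I["tvec"],R[2],robot.get_state()["time"])
cs,_=cv2.findContours(mask(im,"red"),0,1)
for c in cs:
    if cv2.contourArea(c)>200: print(cv2.boundingRect(c),cast(I,c[:,0].mean(0),.126),cv2.contourArea(c), circ(cast(I,c[:,0],.130)))
```

```text
[6.77056321e-01 1.03443270e-04 4.18765072e-01] [-2.76511812e-01 -2.82370228e-04 -9.61010478e-01] 3.4917
(45, 196, 44, 35) [[0.57634268 0.22700689 0.126     ]] 1082.5 (array([0.5779618 , 0.22416209]), np.float64(0.017559232727110977))
(298, 177, 33, 32) [[0.59639811 0.00318888 0.126     ]] 801.5 (array([0.59722843, 0.00303769]), np.float64(0.01426554300388686))
(497, 9, 57, 71) [[ 0.71419757 -0.16447071  0.126     ]] 1515.5 (array([ 0.71350325, -0.16658785]), np.float64(0.02219583976377739))
```

View pics/w1.png

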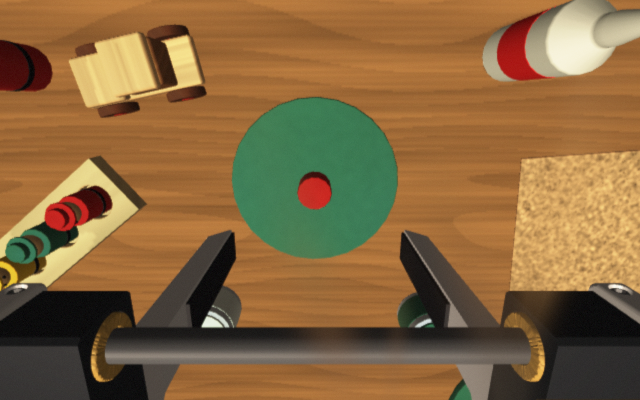

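The wrist view shows the knob at (314,193), centred between the open fingers, with the bystanders clear. I'll grasp it and lift.

```bash
python3 - <<'E'
from h import *
x,y=.597,.0018
robot.move_linear([x,y,.17]); 
print(robot.move_linear([x,y,.127],velocity=.06,threshold=8), robot.get_state()["ee_pos"])
robot.gripper_to(.02); s=robot.get_state(); print(s["opening"],s["grasp_force"],s["force"])
robot.move_linear([x,y,.15],velocity=.04); robot.move_linear([x,y,.27])
s=robot.get_state(); print(s["opening"],s["grasp_force"],s["force"],s["moment"],s["time"])
robot.move_ptp([.500,-.357,.20],down(-np.pi/2))
I=robot.camera_info("top"); im=robot.grab_frame("top"); cv2.imwrite("pics/top2.png",im[...,::-1])
for p in("wrist",):
    im=robot.grab_frame(p); cv2.imwrite("pics/w2.png",im[...,::-1])
s=robot.get_state(); print(s["ee_pos"],s["time"])
E
python3 -c "
import cv2,numpy as np
a=cv2.imread('pics/w2.png');b=cv2.imread('pics/top2.png')[100:260,170:490]
cv2.imwrite('pics/c2.png',np.vstack([cv2.resize(a,(480,300)),cv2.resize(b,(480,240))]))"
```

```text
False [0.59718388 0.00186236 0.12723352]
0.029702142177071674 29.99995082616806 [0.03535868 0.41434487 0.37552652]
0.029609815675587108 29.99949485063553 [ 0.54516752  0.11221113 -3.04172182] [0.03828047 0.01782033 0.0235641 ] 7.7917
[ 0.50097558 -0.35565761  0.2003479 ] 9.3
```

View pics/c2.png

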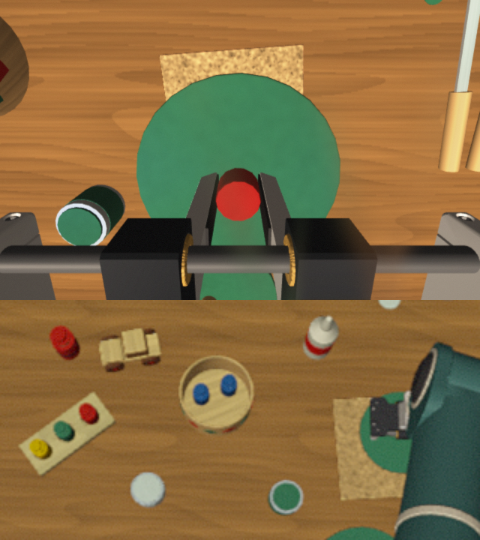

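The lid hangs level in the gripper, the canister is open, and the two blue figures are on its far side. Next I'll set the lid down gently.

```bash
python3 - <<'E'
from h import *
x,y=.500,-.357
robot.move_linear([x,y,.07])
print(robot.move_linear([x,y,.041],velocity=.02,threshold=4), robot.get_state()["ee_pos"],robot.get_state()["force"])
robot.gripper_to(.07); robot.move_linear([x,y,.10],velocity=.08); robot.move_linear([x,y,.27],velocity=.25)
robot.move_ptp([.555,.270,.22],down(np.radians(38-180)))
I=robot.camera_info("wrist"); im=robot.grab_frame("wrist"); cv2.imwrite("pics/w3.png",im[...,::-1])
top=robot.grab_frame("top"); cv2.imwrite("pics/top3.png",top[...,::-1])
cs,_=cv2.findContours(mask(im,"red"),0,1)
for c in cs:
    if cv2.contourArea(c)>200: print(cv2.boundingRect(c),cast(I,c[:,0].mean(0),.079))
print(robot.get_state()["time"])
T=robot.camera_info("top")
c=blob(mask(top,"green"),(424,195),20); print("lid",circ(cast(T,cv2.convexHull(c)[:,0],.018)))
E
python3 -c "
import cv2,numpy as np
a=cv2.imread('pics/w3.png');b=cv2.imread('pics/top3.png')[100:260,170:490]
cv2.imwrite('pics/c3.png',np.vstack([cv2.resize(a,(560,350)),cv2.resize(b,(560,240))]))"
```

```text
True [ 0.49995104 -0.35695519  0.04294539] [-1.72722709 -0.10396012  7.54054412]
(297, 169, 36, 39) [[0.55910181 0.2689291  0.079     ]]
(95, 109, 86, 59) [[0.70809078 0.3301951  0.079     ]]
(2, 21, 34, 26) [[0.82463572 0.31312893 0.079     ]]
17.0167
lid (array([ 0.49863739, -0.35992942]), np.float64(0.07670465747509926))
```

View pics/c3.png

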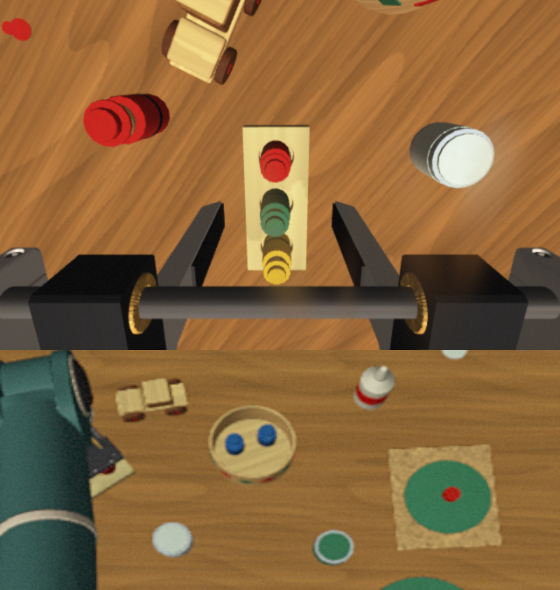

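The lid lies knob up and fully on the mat. The red figure is at (316,185) in the wrist view, between the open fingers. I'll grasp it and locate the blue figures.

Run:
```python
from h import *
x,y=.557,.269
robot.move_linear([x,y,.11])
print(robot.move_linear([x,y,.049],velocity=.06,threshold=6), robot.get_state()["ee_pos"])
robot.gripper_to(.028); s=robot.get_state(); print(s["opening"],s["grasp_force"],s["force"])
robot.move_linear([x,y,.08],velocity=.05); robot.move_linear([x,y,.27],velocity=.2)
robot.move_ptp([.57,.02,.28],down(-np.pi/2))
s=robot.get_state(); print(s["opening"],s["ee_pos"],s["time"])
I=robot.camera_info("wrist"); im=robot.grab_frame("wrist"); cv2.imwrite("pics/w4.png",im[...,::-1])
cs,_=cv2.findContours(mask(im,"blue"),0,1)
for c in cs:
    if cv2.contourArea(c)>80:print("w",cv2.boundingRect(c),cast(I,c[:,0].mean(0),.077)[0])
T=robot.camera_info("top"); top=cv2.imread("pics/top3.png")[...,::-1].copy()
cs,_=cv2.findContours(mask(top,"blue"),0,1)
for c in cs:
    p=c[:,0].mean(0)
    if abs(p[0]-313)<25 and abs(p[1]-160)<25: print("t",cv2.boundingRect(c),cast(T,p,.077)[0])
```

```text
False [0.55724696 0.26907848 0.04937692]
0.035396180951918155 30.000220835208893 [0.89722122 0.94712634 0.77250167]
0.035589491729002214 [0.56999108 0.02085701 0.2795868 ] 22.75
w (290, 125, 31, 34) [0.6067988  0.03391209 0.077     ]
w (341, 107, 34, 32) [ 0.62617486 -0.02075706  0.077     ]
t (299, 156, 10, 13) [0.59283335 0.03060661 0.077     ]
t (318, 150, 9, 14) [ 0.61363907 -0.02691268  0.077     ]
```

View pics/w4.png

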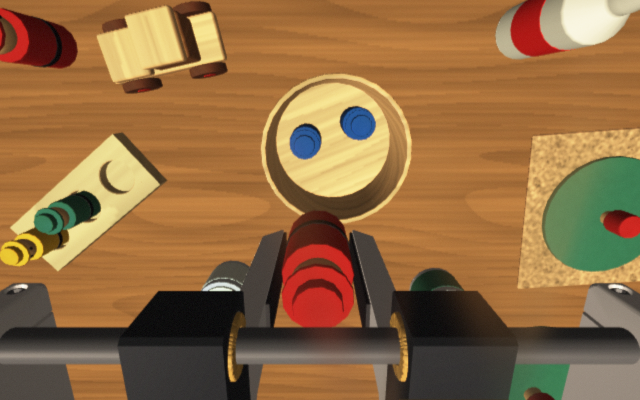

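The wrist view shows the blue hats at (305,141) and (358,122), and the rim centred near (336,148). The free floor is on the near side. The cast used biased contour means, so I'll measure the rim and hats again.

Run:
```python
from h import *
I=robot.camera_info("wrist"); im=robot.grab_frame("wrist"); T=robot.camera_info("top")
R,_=cv2.Rodrigues(I["rvec"]);print("cam",-R.T@I["tvec"]); R,_=cv2.Rodrigues(T["rvec"]);print("topcam",-R.T@T["tvec"])
top=robot.grab_frame("top"); 
cv2.imwrite("pics/w5.png",cv2.resize(im[60:240,240:430],None,fx=3,fy=3,interpolation=2)[...,::-1])
for n,i,J,lo in(("w",im,I,(240,60,430,240)),("t",top,T,(285,135,345,190))):
    m=mask(i,"blue"); cs,_=cv2.findContours(m,0,cv2.CHAIN_APPROX_NONE)
    for c in cs:
        (u,v),r=cv2.minEnclosingCircle(c)
        if lo[0]<u<lo[2] and lo[1]<v<lo[3] and len(c)>10:
            M=cv2.moments(c);p=(M["m10"]/M["m00"],M["m01"]/M["m00"]); print(n,np.round(p,1),round(r,1),cast(J,p,.077)[0])
# rim: bright ring pixels along radial rays, outer edge
h=cv2.cvtColor(im,cv2.COLOR_RGB2HSV); c=np.array([336,148.]);P=[]
g=cv2.GaussianBlur(im,(3,3),0).astype(float).sum(2)
for a in np.radians(np.arange(0,360,5)):
    if np.sin(a)>.75: continue
    rs=np.arange(66,84,.5); q=c+rs[:,None]*[np.cos(a),np.sin(a)]
    s=cv2.remap(g.astype(np.float32),q[:,:1].astype(np.float32),q[:,1:].astype(np.float32),1)[:,0]
    P.append(q[np.argmin(np.diff(s,append=s[-1]))])
W=cast(I,P,.094)
for _ in range(3):
    k,r=circ(W); e=abs(np.linalg.norm(W[:,:2]-k,axis=1)-r); W=W[e<max(2*np.median(e),.001)]
print("rim",k,r,len(W),np.median(e))
```

```text
cam [0.65110135 0.0211197  0.43839836]
topcam [ 0.23093429 -0.00832321  1.5613063 ]
w [305.1 141.6] 16.5 [0.60679466 0.03391052 0.077     ]
w [357.7 123. ] 17.3 [ 0.62593624 -0.02078589  0.077     ]
t [325.2 158. ] 3.2 [ 0.60798102 -0.03654753  0.077     ]
rim [0.59750612 0.00218326] 0.0756403261309557 47 0.00020696214370236055
```

View pics/w5.png

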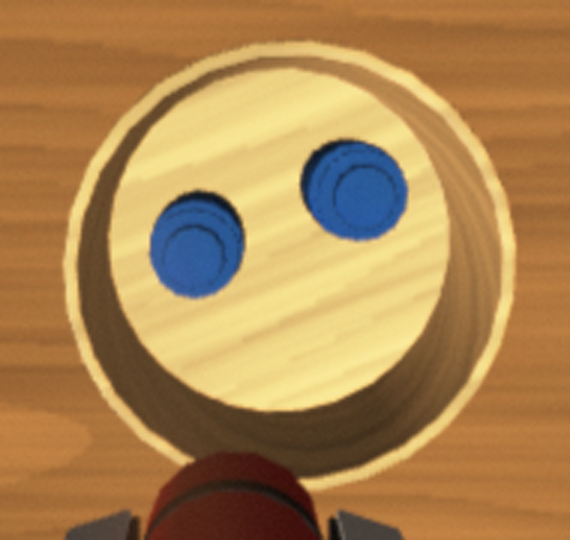

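Run:
```python
from h import *
I=robot.camera_info("wrist"); c=np.array([.5975,.0022])
B=cast(I,[(304.3,146),(361.3,125.7)],.085)[:,:2]; print(B,np.linalg.norm(B[0]-B[1]),np.linalg.norm(B-c,axis=1))
d=B[1]-B[0]; d/=np.linalg.norm(d); n=np.array([-d[1],d[0]]); n*=-np.sign(n@(B.mean(0)-c))
t=c+.036*n; a=np.arctan2(d[1],d[0]); print("target",t,np.degrees(a),np.linalg.norm(B-t,axis=1))
robot.move_ptp([*t,.22],down(a)); robot.move_linear([*t,.10],velocity=.08)
f=robot.get_state()["force"]
print(robot.move_linear([*t,.0445],velocity=.02,threshold=3)); s=robot.get_state(); print(s["ee_pos"],s["force"]-f,s["time"])
```

```text
[[ 0.60324012  0.03444077]
 [ 0.62390476 -0.02367971]] 0.061684819588764137 [0.03274777 0.03697256]
target [ 0.56358019 -0.00986013] -70.42724358127201 [0.0594599  0.06188727]
True
[ 0.56361643 -0.00987417  0.04701248] [-0.15054415 -0.96759072  7.77483909] 27.3917
```

Contact came at z = 0.0470, close to the predicted 0.0474, so the foot is on the floor. I'll release, retreat and check.

Run:
```python
from h import *
robot.gripper_to(.052); p=robot.get_state()["ee_pos"]
robot.move_linear([p[0],p[1],.13],velocity=.06); robot.move_linear([p[0],p[1],.28],velocity=.2)
robot.move_ptp([.50,.0,.30],down(-np.pi/2)); robot.pause(.3)
im=robot.grab_frame("wrist"); sc=robot.grab_frame("scene")
cv2.imwrite("pics/c6.png",np.vstack([im,sc])[...,::-1][:,:, :]) if 0 else cv2.imwrite("pics/c6.png",np.vstack([cv2.resize(im,(480,300)),cv2.resize(sc,(480,300))])[...,::-1])
s=robot.get_state(); print(s["time"],s["force"])
```

```text
31.225 [ 0.56306556  0.26882269 -0.61926817]
```

View pics/c6.png

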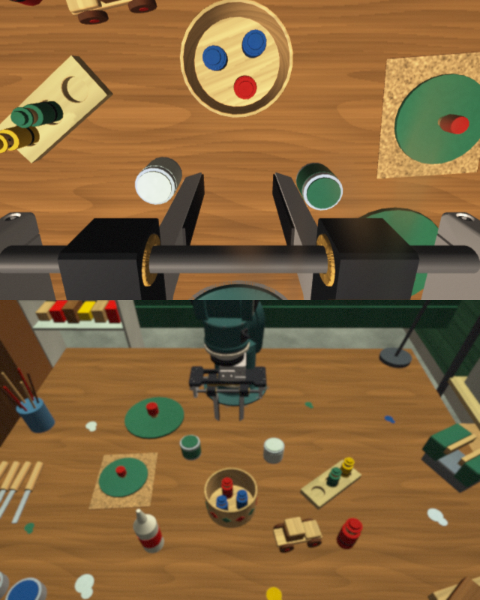

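The red figure stands upright in the canister at (245,87) beside both blue ones. The lid is on the mat, green and yellow are still in their pockets, and nothing else appears to have moved.

```bash
python3 -c "
from rig import robot
print(robot.sign_off())"
```

```text
the job is handed in; nothing more can be done
None
```

I handed the job in after about 31 s of robot time: the lid is knob up on the cork mat, the red figure stands in the open canister beside the two blue ones, and nothing else shows as moved in the final pictures.

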